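# Hang the bangle gauges on their hook in size order

### The arm

A 7-joint arm with a two-finger parallel gripper is mounted at the origin on a cart in front of the work surface, level with it; the furniture and walls round the work are solid. World frame = base frame: x ahead of the robot, y to its left, z up, the work surface at z = 0. Lengths are in m, angles in rad, forces in N, time in s.
With the tool pointing down it reaches from about 0.4 to 0.85 m from the base axis. Payload 4.4 kg.
Tool frame: the origin (TCP) lies on the centre line of the jaws, within the pads' length; the fingertips stand 14 mm ahead of it and the grasp point (between the pads) lies 5 mm behind it; z points along the fingers, y is the line along which they close (so a half turn about z gives the same grasp; the last joint's range is limited). The gripper opens to 94 mm and grips with 3 to 60 N. Pads are 16 mm wide; open, the fingers measure 119 mm over their backs; the gripper's body (75 mm by 177 mm) begins 78 mm behind the grasp point.
Start: joints at [-1.393, 0.628, 0.038, 1.517, -0.027, 0.996, -0.02], TCP at [0.157, 0.631, 0.219] pointing down, gripper open.
Joint ranges: [-3.06, 3.06], [-0.37, 2.12], [-1.25, 1.32], [0.18, 2.47], [-1.1, 4.24], [0.23, 1.98], [-2.94, 2.94]. Speed limits (rad/s): [2.57, 2.57, 3.14, 3.14, 3.14, 3.14, 3.14].

### API

Orientations are given as a unit quaternion [w, x, y, z].
In Python, from bench import ctrl, optics gives the robot as it stands.
- The arm moves only by the tool arm_command, never from a script. Its argument "series" is a list of rows, each an object of numbers: "tx", "ty", "tz": the shift along the tool's x, y, z as a fraction of full scale; "yaw": the turn about the tool's z as a fraction of full scale. A call has 1 to 20 rows; each row is the pose to reach, as a shift and turn from the pose commanded when the call began, along the tool's axes at that moment; what a row does not reach only later rows make up. Full scale, the value 1, is 150 mm for a shift and pi/2 rad for a turn. A row lasts 1/10 s, in which the tool goes at most 50 mm and 8.59 degrees, less where a joint would pass 70% of its speed; a pose out of reach is approached as far as the arm can. A call with a number of a shift or a turn outside -1 to 1 is refused whole. A call with a gripper value outside its range is refused whole. "fingers" is the gripper's target within -1 to 1 (fully open at 1, half-way at 0, shut at -1), set as the call begins (left out, the last holds). The fingers move at their own pace and stop on an object; "force" is the grip in N (left out, the last holds). Time passes only in rows, so rows that repeat a pose let the fingers close. It gives the time, the measured TCP pose, the force, the opening and the grip force at its end, in the units of the state.
- ctrl.state(): the state, without advancing time (a new reading comes with each control period).
- optics.get_image(name): name is "scene" or "top"; returns the picture (480x640x3 uint8, red, green, blue); there is no depth.
- optics.get_calibration(name): a dict with "mtx" (3x3 intrinsics, pixels), "position" and "rotation" of the camera in the world. Camera axes: x right, y down, z forward; pixel columns grow to the right and rows downward; lengths in m; the calibration is good to about 2 mm. A picture is of the moment at which its call begins. get_calibration takes no time and is no camera call.
- ctrl.job_done(): hands the job in; it is judged then, once.
The state is a dict: "time": time; "qpos": joint angles; "joint_vel": joint speeds; "effort": joint torques, N m; "tcp_pos": TCP position; "eef_rot": TCP orientation; "contact_force": force on the tool from outside, world axes, zero at the start; "moment": the same for the moment, N m; "finger_gap": finger opening in m; "gripper_force": force on a finger pad.
Only numpy, scipy, OpenCV 4.12 (cv2) and the standard library are available. Lean on these libraries where they do the work, as an engineer would, in place of code of your own. Each camera call takes 0.05 s, during which the arm holds its last target. There are 200 camera calls.

### The job

Put the bangle gauge set back on its hook: the large hoop already hangs there, so take the medium and the small hoop out of their wooden holders and hang them on the same hook by their openings, the medium one in front of the large one (nearer the tip of the hook) and the small one in front of the medium one. Leave all three hanging freely and still, tabs up, between the post and the upturned tip of the hook.

Things in the scene. Friction and masses are not known exactly. Their poses are not given: they have to be found in the camera images.
- hook_stand: Fixed stand: wood base 123 x 90 x 12 mm, 20 mm square steel post (198 mm high, front face at x = +20 mm), round steel hook bar of 10 mm diameter running level from the post along the stand's -x (roughly towards the robot), axis 185 mm high, to x = -68 mm; there it turns up to a tip (x = -80 mm, top 205 mm high). Origin: worktop level, below the bar (y = 0).
- hook_bar (a point): Point on the top line of the hook bar (190 mm above the worktop), midway along its level part, 25 mm to -x of the stand's origin; axes as the stand's: -x points along the bar to the upturned tip.
- large_gauge: Upright flat aluminium hoop, 10 mm thick (its x), outer diameter 110, inner 88 mm, centre at z = 67 mm, 154 mm high in all, 150 g; alike from both faces. On top a tab 24 mm wide (y), 32 mm above the rim; below a steel foot 36 mm wide (y). Under the top of the opening an inverted V (28 mm wide, 14 mm high, 90 deg) centres it on the bar. Origin: under the foot. Hangs on the hook near the post.
- large_gauge_eye (a point): Bearing point of the large gauge, 105 mm above its origin at mid thickness: 2 mm below the apex of the V under the top of its opening. It coincides with the top line of the bar when the gauge hangs.
- medium_gauge: Upright flat aluminium hoop, 10 mm thick (its x), outer diameter 90, inner 70 mm, centre at z = 57 mm, 134 mm high in all, 110 g; alike from both faces. On top a tab 24 mm wide (y), 32 mm above the rim; below a steel foot 36 mm wide (y). Under the top of the opening an inverted V (28 mm wide, 14 mm high, 90 deg) centres it on the bar. Origin: under the foot. Starts in a holder.
- medium_gauge_eye (a point): Bearing point of the medium gauge, 86 mm above its origin at mid thickness: 2 mm below the apex of the V under the top of its opening. It coincides with the top line of the bar when the gauge hangs.
- medium_gauge_grip (a point): Middle of the medium gauge's grip tab, 122 mm above its origin (20 mm above the rim, 12 mm below the tab's top); the tab's 24 mm width is along the gauge's y.
- small_gauge: Upright flat aluminium hoop, 10 mm thick (its x), outer diameter 72, inner 54 mm, centre at z = 48 mm, 116 mm high in all, 80 g; alike from both faces. On top a tab 24 mm wide (y), 32 mm above the rim; below a steel foot 36 mm wide (y). Under the top of the opening an inverted V (28 mm wide, 14 mm high, 90 deg) centres it on the bar. Origin: under the foot. Starts in a holder.
- small_gauge_eye (a point): Bearing point of the small gauge, 69 mm above its origin at mid thickness: 2 mm below the apex of the V under the top of its opening. It coincides with the top line of the bar when the gauge hangs.
- small_gauge_grip (a point): Middle of the small gauge's grip tab, 104 mm above its origin (20 mm above the rim, 12 mm below the tab's top); the tab's 24 mm width is along the gauge's y.
- holder_a: Fixed wooden block 60 x 90 x 22 mm with a slot 12 mm wide (x), 39 mm long (y) and 14 mm deep in its top, in which the foot of the medium gauge stands loosely (the gauge's origin is 8 mm above the worktop). Origin: centre of its underside.
- holder_b: The same block for the small gauge. Origin: centre of its underside.
Things that resemble listed ones, but are neither listed nor needed, are in the scene too. What is shaped like the small_gauge but green is not meant.

How it is judged:
On the way, in this order (a step that is already met when the one before it is completed fails the run):
1. the medium gauge hangs on the hook in front of the large one, let go (x of large_gauge_eye in the frame of hook_bar between -0.042 and 0.042 m and y of large_gauge_eye in the frame of hook_bar between -0.02 and 0.02 m and z of large_gauge_eye in the frame of hook_bar between -0.012 and 0.01 m and angle between each of large_gauge, medium_gauge's own z axis and vertical below 0.35 rad and linear speed of each of large_gauge, medium_gauge below 0.03 m/s and x of medium_gauge_eye in the frame of hook_bar between -0.042 and 0.042 m and y of medium_gauge_eye in the frame of hook_bar between -0.02 and 0.02 m and z of medium_gauge_eye in the frame of hook_bar between -0.012 and 0.01 m and x of medium_gauge_eye in the frame of large_gauge below -0.006 m and contact force between the fingers and medium_gauge below 0.05 N), for 0.2 s.
2. the small gauge hangs on the hook, with the medium one between it and the large one, let go (x of large_gauge_eye in the frame of hook_bar between -0.042 and 0.042 m and y of large_gauge_eye in the frame of hook_bar between -0.02 and 0.02 m and z of large_gauge_eye in the frame of hook_bar between -0.012 and 0.01 m and angle between each of large_gauge, medium_gauge, small_gauge's own z axis and vertical below 0.35 rad and linear speed of each of large_gauge, medium_gauge, small_gauge below 0.03 m/s and x of medium_gauge_eye in the frame of hook_bar between -0.042 and 0.042 m and y of medium_gauge_eye in the frame of hook_bar between -0.02 and 0.02 m and z of medium_gauge_eye in the frame of hook_bar between -0.012 and 0.01 m and x of each of medium_gauge_eye, small_gauge_eye in the frame of large_gauge below -0.006 m and x of small_gauge_eye in the frame of hook_bar between -0.042 and 0.042 m and y of small_gauge_eye in the frame of hook_bar between -0.02 and 0.02 m and z of small_gauge_eye in the frame of hook_bar between -0.012 and 0.01 m and ((x of large_gauge_eye in the frame of medium_gauge above 0.006 m and x of small_gauge_eye in the frame of medium_gauge below -0.006 m) or (x of large_gauge_eye in the frame of medium_gauge below -0.006 m and x of small_gauge_eye in the frame of medium_gauge above 0.006 m)) and contact force between the fingers and small_gauge below 0.05 N), for 0.2 s.
At the end, for the whole second after the job is handed in: All three gauges hang on the hook bar between post and tip, each with the top of its opening on the bar (within 42 mm of the bar's middle along it, 20 mm sideways, 12 mm in height), tab up within 0.35 rad, at rest (under 0.03 m/s), in the order large, medium, small from the post to the tip (x of large_gauge_eye in the frame of hook_bar between -0.042 and 0.042 m and y of large_gauge_eye in the frame of hook_bar between -0.02 and 0.02 m and z of large_gauge_eye in the frame of hook_bar between -0.012 and 0.01 m and angle between each of large_gauge, medium_gauge, small_gauge's own z axis and vertical below 0.35 rad and linear speed of each of large_gauge, medium_gauge, small_gauge below 0.03 m/s and x of medium_gauge_eye in the frame of hook_bar between -0.042 and 0.042 m and y of medium_gauge_eye in the frame of hook_bar between -0.02 and 0.02 m and z of medium_gauge_eye in the frame of hook_bar between -0.012 and 0.01 m and x of each of medium_gauge_eye, small_gauge_eye in the frame of large_gauge below -0.006 m and x of small_gauge_eye in the frame of hook_bar between -0.042 and 0.042 m and y of small_gauge_eye in the frame of hook_bar between -0.02 and 0.02 m and z of small_gauge_eye in the frame of hook_bar between -0.012 and 0.01 m and ((x of large_gauge_eye in the frame of medium_gauge above 0.006 m and x of small_gauge_eye in the frame of medium_gauge below -0.006 m) or (x of large_gauge_eye in the frame of medium_gauge below -0.006 m and x of small_gauge_eye in the frame of medium_gauge above 0.006 m))); the robot touches nothing.
It also fails if it takes over 69 s, if anything falls off the work surface, if the arm or the gripper's body presses on something with over 40 N, if the wrist force passes 120 N, or if a joint passes its speed limit or range.

## Working session

There is one attempt and no reset: what is moved stays moved. The work goes in short steps, Python scripts to look and compute and a tool call to move; the robot and the scene stay as the last step left them, time stands still between calls to the robot, and variables do not carry over. Pictures are saved under pics/ and viewed, at most 10 in all, crops included, and the job is handed in when it is done.

Besides the shell and the picture viewer there is one more tool, called after "Call:" as name(argument=value, ...), one argument or row to a line, values as JSON. arm_command: Moves the arm, as the interface text tells. Its arguments: {"type":"object","properties":{"series":{"type":"array","items":{"type":"object","properties":{"tx":{"type":"number","minimum":-1,"maximum":1},"ty":{"type":"number","minimum":-1,"maximum":1},"tz":{"type":"number","minimum":-1,"maximum":1},"yaw":{"type":"number","minimum":-1,"maximum":1}}}},"fingers":{"type":"number"},"force":{"type":"number"}},"required":["series"]}

```bash
mkdir -p pics; python3 - <<'E'
from bench import ctrl, optics
import cv2,numpy as np
np.set_printoptions(precision=4,suppress=True)
for n in ("scene","top"):
    im=optics.get_image(n); cv2.imwrite(f"pics/{n}0.png",im[:,:,::-1])
    c=optics.get_calibration(n); print(n,c)
s=ctrl.state(); print(s['time'],s['tcp_pos'],s['eef_rot'],s['finger_gap'])
E
```

```text
scene {'mtx': array([[491.18  ,   0.    , 323.3583],
       [  0.    , 491.18  , 239.928 ],
       [  0.    ,   0.    ,   1.    ]]), 'position': array([-0.1429, -0.2727,  1.0052]), 'rotation': array([-0.323 ,  0.8125, -0.4525,  0.1755])}
top {'mtx': array([[537.8331,   0.    , 314.3659],
       [  0.    , 537.8331, 229.22  ],
       [  0.    ,   0.    ,   1.    ]]), 'position': array([0.4268, 0.1609, 1.5084]), 'rotation': array([ 0.0324, -0.6962,  0.7166, -0.0275])}
0.1 [0.1567 0.6302 0.2187] [-0.0001  0.1216  0.9926 -0.0009] 0.09396655999192748
```

View pics/scene0.png

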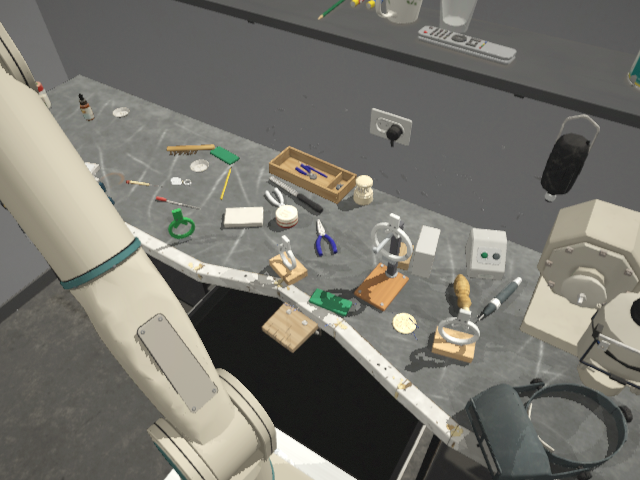

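View pics/top0.png

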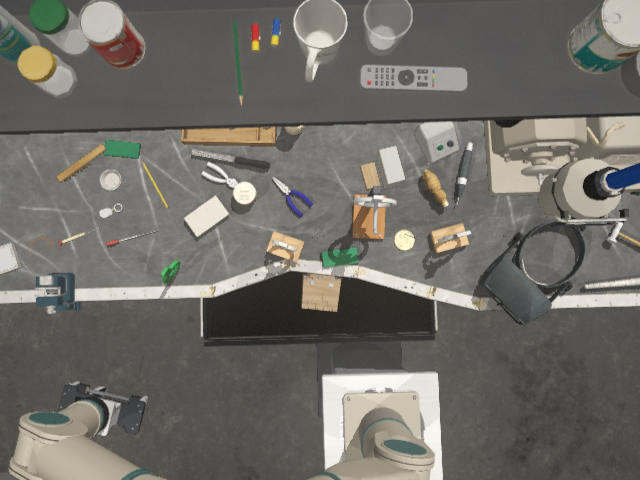

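Scene view: the stand with the large hoop is at (385,265), with wooden holders at (287,267) and (455,345). A green hoop-like object at (180,225) is not meant. In the top view the stand is at (370,215) and the holders at (285,247) and (450,237). Next I'll enlarge the three areas in both views.

```bash
cat > h.py <<'E'
import numpy as np,cv2
from bench import ctrl,optics
from scipy.spatial.transform import Rotation as R
np.set_printoptions(precision=4,suppress=True)
C={n:optics.get_calibration(n) for n in("scene","top")}
def rot(n): q=C[n]['rotation']; return R.from_quat([q[1],q[2],q[3],q[0]]).as_matrix()
def ray(n,p):
    d=rot(n)@np.linalg.solve(C[n]['mtx'],[p[0],p[1],1.]); return C[n]['position'],d/np.linalg.norm(d)
def plane(n,p,z):
    o,d=ray(n,p); return o+d*(z-o[2])/d[2]
def proj(n,X):
    c=rot(n).T@(np.asarray(X)-C[n]['position']); u=C[n]['mtx']@c; return u[:2]/u[2]
def tri(ps,pt):
    o1,d1=ray('scene',ps);o2,d2=ray('top',pt)
    t=np.linalg.lstsq(np.c_[d1,-d2],o2-o1,rcond=None)[0]
    a,b=o1+t[0]*d1,o2+t[1]*d2; return (a+b)/2,np.linalg.norm(a-b)
def tile(name,boxes,imgs,k,w=400,h=300):
    # boxes: (cam,x0,y0) each crop w/k x h/k
    ts=[cv2.resize(imgs[c][y:y+h//k,x:x+w//k],(w,h),interpolation=cv2.INTER_CUBIC) for c,x,y in boxes]
    rows=[np.hstack(ts[i:i+2]) for i in range(0,len(ts),2)]
    cv2.imwrite(name,np.vstack(rows))
E
python3 - <<'E'
from h import *
im={n:cv2.imread(f"pics/{n}0.png") for n in C}
tile("pics/c1.png",[("scene",255,220),("top",250,210),("scene",420,295),("top",410,205)],im,5)
tile("pics/c2.png",[("scene",340,210),("top",330,175)],im,4,400,400)
print(rot("top"),rot("scene"))
E
```

```text
[[-0.0286 -0.996   0.0847]
 [-0.9996  0.0292  0.0056]
 [-0.0081 -0.0845 -0.9964]] [[ 0.5289 -0.622   0.5774]
 [-0.8487 -0.3818  0.366 ]
 [-0.0072 -0.6836 -0.7298]]
```

View pics/c1.png

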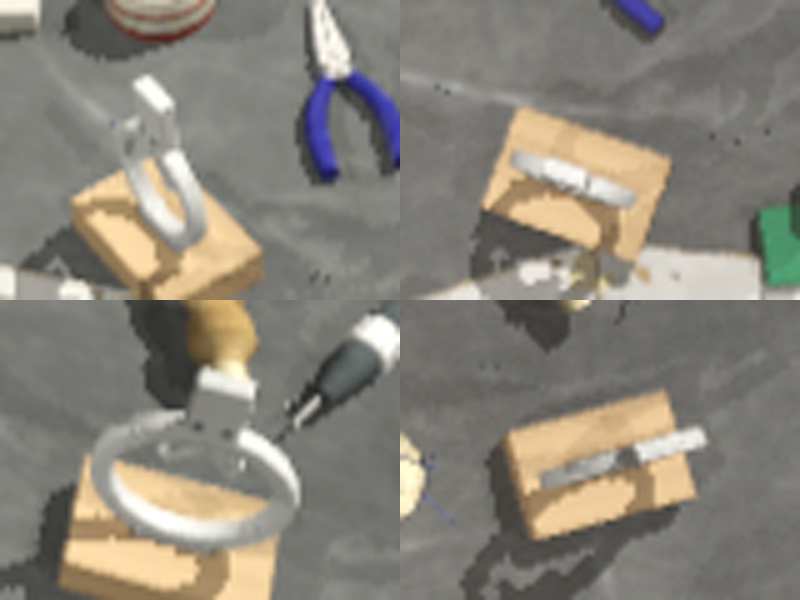

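View pics/c2.png

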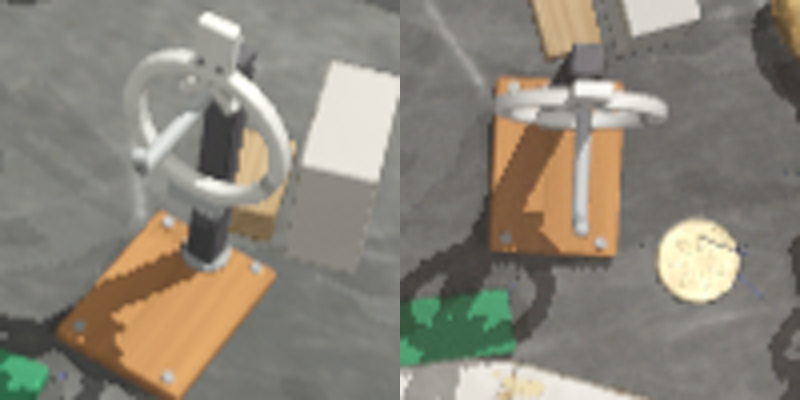

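The right holder, at top (455,236), carries the bigger hoop, so that is the medium. The left one, at top (284,245), is silver and smaller, so that is the small. The hook bar runs from the post at top (377,190) to the tip at (375,230). Next I'll work out the positions.

```bash
python3 - <<'E'
from h import *
P=lambda x,y,k,ox,oy:((x+.5)/k-.5+ox,(y+.5)/k-.5+oy)
# wood masks top view
im=cv2.imread("pics/top0.png")
hsv=cv2.cvtColor(im,cv2.COLOR_BGR2HSV)
m=cv2.inRange(hsv,(5,60,60),(25,255,255))
n,l,s,c=cv2.connectedComponentsWithStats(cv2.morphologyEx(m,cv2.MORPH_CLOSE,np.ones((5,5))))
for nm,(x0,y0,x1,y1),z in(("B small",(262,228,308,265),.022),("A medium",(428,218,474,256),.022),("stand",(348,190,390,243),.012)):
    k=[i for i in range(1,n) if x0<c[i][0]<x1 and y0<c[i][1]<y1 and s[i][4]>150]
    for i in k:
        pts=np.argwhere(l==i)[:,::-1].astype(np.float32)
        W=np.array([plane("top",p,z)[:2] for p in pts],np.float32)
        r=cv2.minAreaRect(W); print(nm,s[i],np.array(r[0]),np.array(r[1]),r[2])
print("tabs: medium tri",tri(P(230,380-300,5,420,295),P(628-400,457-300,5,410,205)),"plane",plane("top",P(628-400,457-300,5,410,205),.142),plane("scene",P(230,80,5,420,295),.142))
print("small tri",tri(P(153,95,5,255,220),P(172,177,5,250,210)),plane("top",P(172,177,5,250,210),.124),plane("scene",P(153,95,5,255,220),.124))
f=lambda x,y:P(x-400,y,4,330,175)
print("tip",plane("top",f(582,226),.203),plane("scene",P(143,158,4,340,210),.2))
print("posttop",plane("top",f(588,60),.198))
print("bar near hoop",plane("top",f(586,130),.19))
print("large tab",plane("top",f(594,88),.239),plane("scene",P(220,28,4,340,210),.239))
print("base",[plane("top",f(*p),.012)[:2] for p in((498,78),(622,82),(617,257),(490,252))])
E
```

```text
B small [266 231  38  38 791] [0.4963 0.2526] [0.0999 0.0856] 69.88294219970703
A medium [430 223  39  30 784] [ 0.5189 -0.2021] [0.063  0.0972] 13.07402515411377
stand [ 352  204   34   36 1081] [0.5709 0.0183] [0.092  0.0952] 85.02030944824219
tabs: medium tri (array([ 0.519 , -0.1972,  0.1411]), np.float64(0.017539223336602003)) plane [ 0.5152 -0.1887  0.142 ] [ 0.5237 -0.2048  0.142 ]
small tri (array([0.5053, 0.2482, 0.1294]), np.float64(0.0011702923156250986)) [0.506  0.2481 0.124 ] [0.5089 0.2519 0.124 ]
tip [0.5288 0.0206 0.203 ] [0.5306 0.0187 0.2   ]
posttop [0.6313 0.0125 0.198 ]
bar near hoop [0.5891 0.0145 0.19  ]
large tab [0.608  0.0142 0.239 ] [0.6072 0.0137 0.239 ]
base [array([0.6495, 0.0549]), array([ 0.6441, -0.0318]), array([ 0.5214, -0.0235]), array([0.5274, 0.0648])]
```

Call:
arm_command(
  series=[
    {"tx": -0.81, "ty": -0.67, "tz": -0.11},
    {"tx": -0.81, "ty": -0.67, "tz": -0.11},
    {"tx": -0.81, "ty": -0.67, "tz": -0.11},
    {"tx": -0.81, "ty": -0.67, "tz": -0.11},
    {"tx": -0.81, "ty": -0.67, "tz": -0.11},
  ],
  fingers=1,
  force=30,
)

```text
invalid input
```

Call:
arm_command(
  series=[
    {"tx": -0.81, "ty": -0.67, "tz": -0.11},
    {"tx": -0.81, "ty": -0.67, "tz": -0.11},
    {"tx": -0.81, "ty": -0.67, "tz": -0.11},
    {"tx": -0.81, "ty": -0.67, "tz": -0.11},
    {"tx": -0.81, "ty": -0.67, "tz": -0.11},
  ],
)

```text
invalid input
```

```bash
cat >> h.py <<'E'
def go(x,y,z,yawdeg=None):
    """units for a move from the present pose to world TCP x,y,z (yawdeg: direction of tool y ccw from world y)"""
    s=ctrl.state();q=s['eef_rot'];M=R.from_quat([q[1],q[2],q[3],q[0]]).as_matrix()
    u=M.T@(np.array([x,y,z])-s['tcp_pos'])/.15
    yw=np.degrees(np.arctan2(-M[0,1],M[1,1]))
    print("t",s['time'],"tcp",s['tcp_pos'],"yaw",round(yw,2),"z",M[:,2],"F",s['contact_force'],"gap",round(s['finger_gap'],4),"units",u, "yawunit",None if yawdeg is None else round((yw-yawdeg)/90,4))
E
python3 - <<'E'
from h import *
go(.44,.25,.27,13.5)
# predicted medium tab top ends in the top crop for a few centres
for c in((.519,-.202),(.522,-.205)):
    a=np.radians(13.5);v=np.array([-np.sin(a),np.cos(a)])*.012
    for s in(1,-1):
        p=proj("top",[c[0]+s*v[0],c[1]+s*v[1],.142]); ps=proj("scene",[c[0]+s*v[0],c[1]+s*v[1],.142])
        print(c,s,"top tile",(p-[410,205])*5+[400,300],"scene tile",(ps-[420,295])*5+[0,300])
E
```

```text
t 0.1 tcp [0.1567 0.6302 0.2187] yaw -13.97 z [-0.0004 -0.0017 -1.    ] F [-0.0448  0.0221 -0.1292] gap 0.094 units [-2.4447 -2.0044 -0.3388] yawunit -0.3052
(0.519, -0.202) 1 top tile [629.0168 452.9192] scene tile [189.0809 375.6216]
(0.519, -0.202) -1 top tile [674.3997 440.5985] scene tile [246.5315 390.2918]
(0.522, -0.205) 1 top tile [634.6233 446.8648] scene tile [198.4179 373.709 ]
(0.522, -0.205) -1 top tile [679.9969 434.5478] scene tile [255.8812 388.3604]
```

Call:
arm_command(
  series=[
    {"tx": -0.81, "ty": -0.67, "tz": -0.11, "yaw": 0},
    {"tx": -0.81, "ty": -0.67, "tz": -0.11, "yaw": 0},
    {"tx": -0.81, "ty": -0.67, "tz": -0.11, "yaw": 0},
    {"tx": -0.81, "ty": -0.67, "tz": -0.11, "yaw": 0},
    {"tx": -0.81, "ty": -0.67, "tz": -0.11, "yaw": 0},
  ],
  fingers=1,
  force=30,
)

```text
time: 0.6
tcp_pos: [0.2522, 0.5024, 0.2363]
eef_rot: [0.0, 0.124, 0.992, -0.0]
contact_force: [-0.5, 1.2, 0.2]
finger_gap: 0.094
gripper_force: 0.0
```

Call:
arm_command(
  series=[
    {"tx": -0.81, "ty": -0.67, "tz": -0.11, "yaw": 0},
    {"tx": -0.81, "ty": -0.67, "tz": -0.11, "yaw": 0},
    {"tx": -0.81, "ty": -0.67, "tz": -0.11, "yaw": 0},
    {"tx": -0.81, "ty": -0.67, "tz": -0.11, "yaw": 0},
    {"tx": -0.81, "ty": -0.67, "tz": -0.11, "yaw": 0},
  ],
)

```text
time: 1.1
tcp_pos: [0.3446, 0.3774, 0.2525]
eef_rot: [-0.0, 0.122, 0.992, 0.0]
contact_force: [-1.2, 1.4, 0.2]
finger_gap: 0.094
gripper_force: 0.0
```

Call:
arm_command(
  series=[
    {"tx": -0.81, "ty": -0.67, "tz": -0.11, "yaw": -0.305},
    {"tx": -0.81, "ty": -0.67, "tz": -0.11, "yaw": -0.305},
    {"tx": -0.81, "ty": -0.67, "tz": -0.11, "yaw": -0.305},
    {"tx": -0.81, "ty": -0.67, "tz": -0.11, "yaw": -0.305},
    {"tx": -0.81, "ty": -0.67, "tz": -0.11, "yaw": -0.305},
    {"tx": -0.81, "ty": -0.67, "tz": -0.11, "yaw": -0.305},
  ],
)

```text
time: 1.7
tcp_pos: [0.4365, 0.2533, 0.2685]
eef_rot: [-0.001, -0.118, 0.993, 0.001]
contact_force: [-1.2, 0.1, 0.6]
finger_gap: 0.0939
gripper_force: 0.0
```

```bash
python3 -c "
from h import *
go(.44,-.2,.25,13.5)"
```

```text
t 1.7 tcp [0.4365 0.2533 0.2685] yaw 13.6 z [-0.0014  0.0016 -1.    ] F [-1.1824  0.097   0.5605] gap 0.0939 units [ 0.6876 -2.9429  0.1187] yawunit 0.0011
```

Call:
arm_command(
  series=[
    {"tx": 0.23, "ty": -0.98, "tz": 0, "yaw": 0},
    {"tx": 0.23, "ty": -0.98, "tz": 0, "yaw": 0},
    {"tx": 0.23, "ty": -0.98, "tz": 0, "yaw": 0},
    {"tx": 0.23, "ty": -0.98, "tz": 0, "yaw": 0},
    {"tx": 0.23, "ty": -0.98, "tz": 0, "yaw": 0},
  ],
)

```text
time: 2.2
tcp_pos: [0.4381, 0.1012, 0.2689]
eef_rot: [-0.0, -0.118, 0.993, 0.001]
contact_force: [-0.3, 0.9, -0.4]
finger_gap: 0.0939
gripper_force: 0.0
```

Call:
arm_command(
  series=[
    {"tx": 0.23, "ty": -0.98, "tz": 0, "yaw": 0},
    {"tx": 0.23, "ty": -0.98, "tz": 0, "yaw": 0},
    {"tx": 0.23, "ty": -0.98, "tz": 0, "yaw": 0},
    {"tx": 0.23, "ty": -0.98, "tz": 0, "yaw": 0},
    {"tx": 0.23, "ty": -0.98, "tz": 0, "yaw": 0},
  ],
)

```text
time: 2.7
tcp_pos: [0.44, -0.0495, 0.2688]
eef_rot: [0.0, -0.118, 0.993, 0.001]
contact_force: [-0.6, 1.2, 0.1]
finger_gap: 0.0939
gripper_force: 0.0
```

Call:
arm_command(
  series=[
    {"tx": 0.23, "ty": -0.98, "tz": 0, "yaw": 0},
    {"tx": 0.23, "ty": -0.98, "tz": 0, "yaw": 0},
    {"tx": 0.23, "ty": -0.98, "tz": 0, "yaw": 0},
    {"tx": 0.23, "ty": -0.98, "tz": 0, "yaw": 0},
    {"tx": 0.23, "ty": -0.98, "tz": 0, "yaw": 0},
  ],
)

```text
time: 3.2
tcp_pos: [0.4413, -0.2002, 0.2685]
eef_rot: [-0.0, -0.119, 0.993, 0.001]
contact_force: [-0.0, 0.6, -0.2]
finger_gap: 0.094
gripper_force: 0.0
```

```bash
python3 -c "
from h import *
go(.522,-.205,.19,13.5)"
```

```text
t 3.2 tcp [ 0.4413 -0.2002  0.2685] yaw 13.63 z [-0.0003  0.0017 -1.    ] F [-0.0381  0.6296 -0.192 ] gap 0.094 units [-0.5154 -0.1585  0.5231] yawunit 0.0014
```

Call:
arm_command(
  series=[
    {"tx": -0.52, "ty": -0.16, "tz": 0.3, "yaw": 0},
    {"tx": -0.52, "ty": -0.16, "tz": 0.52, "yaw": 0},
    {"tx": -0.52, "ty": -0.16, "tz": 0.52, "yaw": 0},
    {"tx": -0.52, "ty": -0.16, "tz": 0.52, "yaw": 0},
    {"tx": -0.52, "ty": -0.16, "tz": 0.52, "yaw": 0},
  ],
)

```text
time: 3.7
tcp_pos: [0.521, -0.2062, 0.1916]
eef_rot: [-0.0, -0.118, 0.993, 0.0]
contact_force: [0.7, 0.5, 0.6]
finger_gap: 0.0943
gripper_force: 0.0
```

```bash
python3 - <<'E'
from h import *
im={n:cv2.cvtColor(optics.get_image(n),cv2.COLOR_RGB2BGR) for n in C}
for n in C: cv2.imwrite(f"pics/{n}1.png",im[n])
tile("pics/c3.png",[("scene",420,270),("top",410,180)],im,4,400,400)
go(.522,-.205,.128,13.5)
for z in(.19,.176): print(proj("scene",[.522,-.205,z]))
E
```

```text
t 3.8 tcp [ 0.5212 -0.2076  0.1926] yaw 13.49 z [ 0.0015 -0.0005 -1.    ] F [0.0789 0.1561 0.7043] gap 0.0943 units [-0.0086  0.0157  0.4309] yawunit -0.0001
[470.2054 297.6318]
[468.774 301.687]
```

View pics/c3.png

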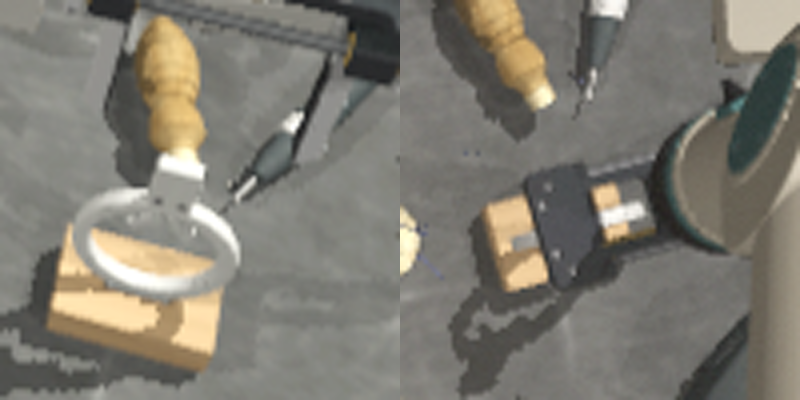

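The crop shows the fingertips at scene tile (105,120) and (318,150), straddling the tab at (180,175), so they are centred. I'll descend and grip.

Call:
arm_command(
  series=[
    {"tx": 0, "ty": 0.01, "tz": 0.15, "yaw": 0},
    {"tx": 0, "ty": 0.01, "tz": 0.3, "yaw": 0},
    {"tx": 0, "ty": 0.01, "tz": 0.42, "yaw": 0},
    {"tx": 0, "ty": 0.01, "tz": 0.42, "yaw": 0},
    {"tx": 0, "ty": 0.01, "tz": 0.42, "yaw": 0},
  ],
)

```text
time: 4.3
tcp_pos: [0.5212, -0.2068, 0.1294]
eef_rot: [0.001, -0.117, 0.993, -0.0]
contact_force: [0.5, -1.3, 0.4]
finger_gap: 0.0941
gripper_force: 0.0
```

Call:
arm_command(
  series=[
    {"tx": 0, "ty": 0, "tz": 0, "yaw": 0},
    {"tx": 0, "ty": 0, "tz": 0, "yaw": 0},
    {"tx": 0, "ty": 0, "tz": 0, "yaw": 0},
    {"tx": 0, "ty": 0, "tz": 0, "yaw": 0},
    {"tx": 0, "ty": 0, "tz": 0, "yaw": 0},
    {"tx": 0, "ty": 0, "tz": 0, "yaw": 0},
    {"tx": 0, "ty": 0, "tz": 0, "yaw": 0},
    {"tx": 0, "ty": 0, "tz": 0, "yaw": 0},
  ],
  fingers=-1,
  force=25,
)

```text
time: 5.1
tcp_pos: [0.521, -0.2065, 0.1279]
eef_rot: [-0.0, -0.117, 0.993, 0.0]
contact_force: [-0.3, -0.1, -0.4]
finger_gap: 0.0336
gripper_force: 0.0
```

```bash
python3 - <<'E'
from h import *
im={n:cv2.cvtColor(optics.get_image(n),cv2.COLOR_RGB2BGR) for n in C}
tile("pics/c4.png",[("scene",420,270),("top",410,180)],im,4,400,400)
go(.522,-.205,.128,13.5)
E
```

```text
t 5.2 tcp [ 0.5211 -0.2064  0.1279] yaw 13.48 z [-0.0001  0.     -1.    ] F [ 0.388  -0.0966 -0.2934] gap 0.0251 units [-0.0084  0.0079 -0.0008] yawunit -0.0002
```

View pics/c4.png

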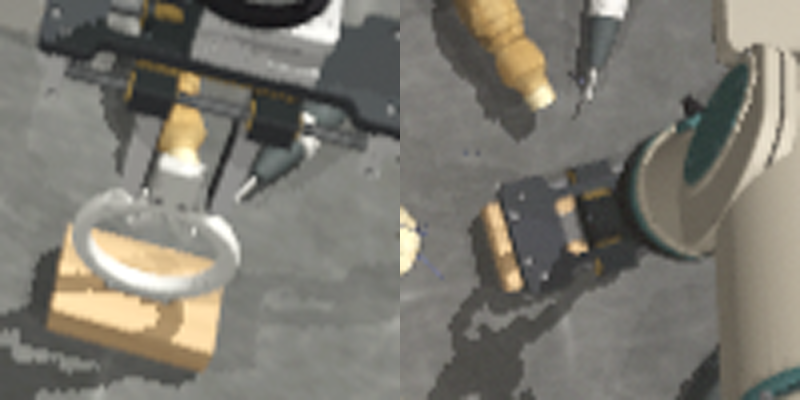

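The fingers straddle the tab at tile (150–210,190) and are still closing. I'll finish the grip and lift.

Call:
arm_command(
  series=[
    {"tx": 0, "ty": 0, "tz": 0, "yaw": 0},
    {"tx": 0, "ty": 0, "tz": 0, "yaw": 0},
    {"tx": 0, "ty": 0, "tz": 0, "yaw": 0},
    {"tx": 0, "ty": 0, "tz": 0, "yaw": 0},
    {"tx": 0, "ty": 0, "tz": -0.1, "yaw": 0},
    {"tx": 0, "ty": 0, "tz": -0.2, "yaw": 0},
    {"tx": 0, "ty": 0, "tz": -0.35, "yaw": 0},
    {"tx": 0, "ty": 0, "tz": -0.5, "yaw": 0},
    {"tx": 0, "ty": 0, "tz": -0.65, "yaw": 0},
    {"tx": 0, "ty": 0, "tz": -0.8, "yaw": 0},
    {"tx": 0, "ty": 0, "tz": -0.88, "yaw": 0},
    {"tx": 0, "ty": 0, "tz": -0.88, "yaw": 0},
  ],
)

```text
time: 6.4
tcp_pos: [0.5219, -0.2068, 0.2613]
eef_rot: [0.001, -0.117, 0.993, -0.001]
contact_force: [0.0, -0.1, -0.7]
finger_gap: 0.0238
gripper_force: 25.0
```

```bash
python3 -c "
from h import *
go(.465,-.12,.26,-4.4)"
```

```text
t 6.4 tcp [ 0.5219 -0.2068  0.2613] yaw 13.48 z [ 0.003 -0.001 -1.   ] F [ 0.0182 -0.0663 -0.6853] gap 0.0238 units [0.2341 0.6514 0.0073] yawunit 0.1987
```

Call:
arm_command(
  series=[
    {"tx": 0.08, "ty": 0.1, "tz": 0, "yaw": 0.04},
    {"tx": 0.16, "ty": 0.25, "tz": 0, "yaw": 0.08},
    {"tx": 0.23, "ty": 0.4, "tz": 0, "yaw": 0.12},
    {"tx": 0.23, "ty": 0.55, "tz": 0, "yaw": 0.16},
    {"tx": 0.23, "ty": 0.65, "tz": 0, "yaw": 0.199},
    {"tx": 0.23, "ty": 0.65, "tz": 0, "yaw": 0.199},
    {"tx": 0.23, "ty": 0.65, "tz": 0, "yaw": 0.199},
  ],
)

```text
time: 7.1
tcp_pos: [0.4646, -0.12, 0.2593]
eef_rot: [-0.001, 0.038, 0.999, -0.0]
contact_force: [-0.3, -0.2, -1.7]
finger_gap: 0.0239
gripper_force: 25.0
```

```bash
python3 -c "
from h import *
go(.470,.0249,.26,-4.4)"
```

```text
t 7.1 tcp [ 0.4646 -0.12    0.2593] yaw -4.31 z [-0.001  -0.0005 -1.    ] F [-0.3186 -0.23   -1.7179] gap 0.0239 units [ 0.0368  0.966  -0.0051] yawunit 0.001
```

Call:
arm_command(
  series=[
    {"tx": 0, "ty": 0.12, "tz": 0, "yaw": 0},
    {"tx": 0, "ty": 0.3, "tz": 0, "yaw": 0},
    {"tx": 0.02, "ty": 0.5, "tz": 0, "yaw": 0},
    {"tx": 0.03, "ty": 0.7, "tz": 0, "yaw": 0},
    {"tx": 0.04, "ty": 0.85, "tz": 0, "yaw": 0},
    {"tx": 0.04, "ty": 0.965, "tz": 0, "yaw": 0},
    {"tx": 0.04, "ty": 0.965, "tz": 0, "yaw": 0},
    {"tx": 0.04, "ty": 0.965, "tz": 0, "yaw": 0},
    {"tx": 0.04, "ty": 0.965, "tz": 0, "yaw": 0},
  ],
)

```text
time: 8.0
tcp_pos: [0.4701, 0.0231, 0.2598]
eef_rot: [-0.0, 0.04, 0.999, -0.001]
contact_force: [-0.0, -0.5, -1.6]
finger_gap: 0.0239
gripper_force: 25.0
```

```bash
python3 - <<'E'
from h import *
im={n:cv2.cvtColor(optics.get_image(n),cv2.COLOR_RGB2BGR) for n in C}
tile("pics/c5.png",[("scene",320,190),("top",310,165)],im,4,400,400)
go(.585,.0161,.26,-4.4)
E
```

```text
t 8.1 tcp [0.47   0.0236 0.2599] yaw -4.56 z [-0.0001 -0.0006 -1.    ] F [ 1.0831 -0.7739 -0.8187] gap 0.0238 units [-0.7681  0.0114 -0.0009] yawunit -0.0017
```

View pics/c5.png

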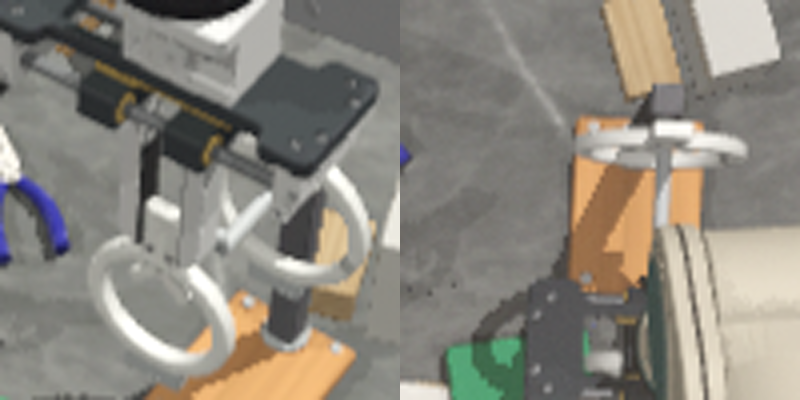

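The medium hoop hangs upright in the gripper at scene tile (160,300), in front of the tip at (222,245). I'll thread it on.

Call:
arm_command(
  series=[
    {"tx": -0.05, "ty": 0, "tz": 0, "yaw": 0},
    {"tx": -0.12, "ty": 0, "tz": 0, "yaw": 0},
    {"tx": -0.2, "ty": 0, "tz": 0, "yaw": 0},
    {"tx": -0.28, "ty": 0, "tz": 0, "yaw": 0},
    {"tx": -0.36, "ty": 0, "tz": 0, "yaw": 0},
    {"tx": -0.44, "ty": 0, "tz": 0, "yaw": 0},
    {"tx": -0.52, "ty": 0.01, "tz": 0, "yaw": 0},
    {"tx": -0.6, "ty": 0.01, "tz": 0, "yaw": 0},
    {"tx": -0.68, "ty": 0.01, "tz": 0, "yaw": 0},
    {"tx": -0.74, "ty": 0.01, "tz": 0, "yaw": 0},
    {"tx": -0.77, "ty": 0.01, "tz": 0, "yaw": 0},
    {"tx": -0.77, "ty": 0.01, "tz": 0, "yaw": 0},
    {"tx": -0.77, "ty": 0.01, "tz": 0, "yaw": 0},
  ],
)

```text
time: 9.4
tcp_pos: [0.5848, 0.0177, 0.2598]
eef_rot: [-0.0, 0.039, 0.999, -0.0]
contact_force: [-0.6, 0.0, -1.4]
finger_gap: 0.0237
gripper_force: 25.0
```

```bash
python3 - <<'E'
from h import *
im={n:cv2.cvtColor(optics.get_image(n),cv2.COLOR_RGB2BGR) for n in C}
tile("pics/c6.png",[("scene",320,190),("top",310,165)],im,4,400,400)
go(.585,.0161,.226,-4.4)
E
```

```text
t 9.5 tcp [0.5848 0.0178 0.26  ] yaw -4.42 z [-0.0005  0.0001 -1.    ] F [-1.032   0.6438 -0.7598] gap 0.0237 units [-0.0025 -0.0109  0.2267] yawunit -0.0003
```

View pics/c6.png

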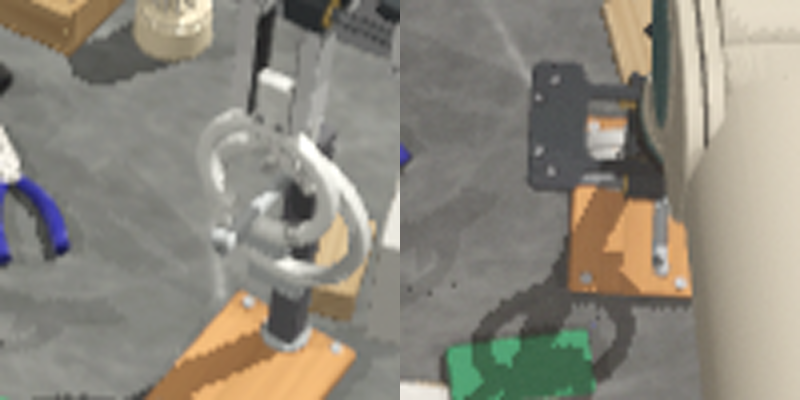

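The bar, with its tip at tile (225,238), now passes through the medium hoop. I'll lower it.

Call:
arm_command(
  series=[
    {"tx": 0, "ty": 0, "tz": 0.05, "yaw": 0},
    {"tx": 0, "ty": 0, "tz": 0.1, "yaw": 0},
    {"tx": 0, "ty": 0, "tz": 0.15, "yaw": 0},
    {"tx": 0, "ty": 0, "tz": 0.19, "yaw": 0},
    {"tx": 0, "ty": 0, "tz": 0.21, "yaw": 0},
    {"tx": 0, "ty": 0, "tz": 0.22, "yaw": 0},
    {"tx": 0, "ty": 0, "tz": 0.22, "yaw": 0},
    {"tx": 0, "ty": 0, "tz": 0.22, "yaw": 0},
  ],
)

```text
time: 10.3
tcp_pos: [0.5855, 0.0177, 0.2272]
eef_rot: [0.0, 0.039, 0.999, 0.0]
contact_force: [0.7, 0.2, -1.6]
finger_gap: 0.0238
gripper_force: 25.0
```

```bash
python3 -c "
from h import *
go(.585,.0161,.224,-4.4)"
```

```text
t 10.3 tcp [0.5855 0.0177 0.2272] yaw -4.43 z [ 0.0005  0.0001 -1.    ] F [ 0.7006  0.2076 -1.6414] gap 0.0238 units [ 0.0023 -0.0106  0.0213] yawunit -0.0004
```

Call:
arm_command(
  series=[
    {"tx": 0, "ty": 0, "tz": 0.01, "yaw": 0},
    {"tx": 0, "ty": 0, "tz": 0.02, "yaw": 0},
    {"tx": 0, "ty": 0, "tz": 0.02, "yaw": 0},
    {"tx": 0, "ty": 0, "tz": 0.02, "yaw": 0},
  ],
)

```text
time: 10.7
tcp_pos: [0.586, 0.0166, 0.2252]
eef_rot: [0.001, 0.039, 0.999, -0.001]
contact_force: [-1.4, -2.2, 4.1]
finger_gap: 0.0239
gripper_force: 25.0
```

Call:
arm_command(
  series=[
    {"tx": 0, "ty": 0, "tz": 0.01, "yaw": 0},
    {"tx": 0, "ty": 0, "tz": 0.01, "yaw": 0},
    {"tx": 0, "ty": 0, "tz": 0.01, "yaw": 0},
  ],
)

```text
time: 11.0
tcp_pos: [0.5863, 0.016, 0.2244]
eef_rot: [0.002, 0.039, 0.999, -0.001]
contact_force: [-1.5, -2.2, 9.8]
finger_gap: 0.0238
gripper_force: 25.0
```

Call:
arm_command(
  series=[
    {"tx": 0, "ty": -0.01, "tz": -0.01, "yaw": 0},
    {"tx": 0, "ty": -0.01, "tz": -0.01, "yaw": 0},
    {"tx": 0, "ty": -0.01, "tz": -0.01, "yaw": 0},
    {"tx": 0, "ty": -0.01, "tz": -0.01, "yaw": 0},
    {"tx": 0, "ty": -0.01, "tz": -0.01, "yaw": 0},
    {"tx": 0, "ty": -0.01, "tz": -0.01, "yaw": 0},
  ],
  fingers=0,
)

```text
time: 11.6
tcp_pos: [0.5851, 0.0163, 0.2238]
eef_rot: [-0.0, 0.039, 0.999, 0.0]
contact_force: [0.4, 0.2, -0.0]
finger_gap: 0.0469
gripper_force: 0.0
```

Call:
arm_command(
  series=[
    {"tx": 0, "ty": 0, "tz": -0.1, "yaw": 0},
    {"tx": 0, "ty": 0, "tz": -0.25, "yaw": 0},
    {"tx": 0, "ty": 0, "tz": -0.4, "yaw": 0},
    {"tx": 0, "ty": 0, "tz": -0.5, "yaw": 0},
    {"tx": 0, "ty": 0, "tz": -0.5, "yaw": 0},
  ],
  fingers=0.3,
)

```text
time: 12.1
tcp_pos: [0.5865, 0.0162, 0.301]
eef_rot: [0.002, 0.039, 0.999, 0.0]
contact_force: [0.2, -0.9, 0.9]
finger_gap: 0.0609
gripper_force: 0.0
```

```bash
python3 - <<'E'
from h import *
im={n:cv2.cvtColor(optics.get_image(n),cv2.COLOR_RGB2BGR) for n in C}
tile("pics/c7.png",[("scene",320,190),("scene",240,200)],im,4,400,400)
go(.43,.06,.29,-19.5)
E
```

```text
t 12.2 tcp [0.5849 0.0162 0.2985] yaw -4.42 z [-0.0003  0.0001 -1.    ] F [-1.2246 -0.3677 -0.568 ] gap 0.0608 units [1.052  0.2112 0.0573] yawunit 0.1675
```

View pics/c7.png

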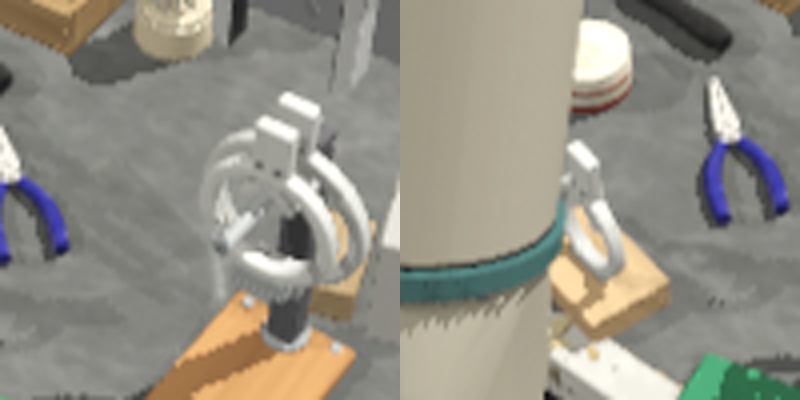

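The medium hangs at scene tile (275,140), in front of the large at (300,110), released. Now for the small gauge.

Call:
arm_command(
  series=[
    {"tx": 0.25, "ty": 0, "tz": 0, "yaw": 0},
    {"tx": 0.5, "ty": 0.05, "tz": 0, "yaw": 0.05},
    {"tx": 0.75, "ty": 0.15, "tz": 0.05, "yaw": 0.1},
    {"tx": 0.98, "ty": 0.21, "tz": 0.05, "yaw": 0.168},
    {"tx": 0.98, "ty": 0.21, "tz": 0.05, "yaw": 0.168},
    {"tx": 0.98, "ty": 0.21, "tz": 0.05, "yaw": 0.168},
  ],
  fingers=1,
)

```text
time: 12.8
tcp_pos: [0.4407, 0.0592, 0.291]
eef_rot: [-0.0, 0.169, 0.986, -0.0]
contact_force: [0.6, -0.1, -0.7]
finger_gap: 0.0942
gripper_force: 0.0
```

```bash
python3 - <<'E'
from h import *
go(.4655,.185,.24,-19.5); go(.5065,.250,.18,-19.5)
P=lambda x,y:((x+.5)/5-.5+250,(y+.5)/5-.5+210)
cs=[plane("top",P(x-400,y),.022)[:2] for x,y in((517,107),(672,157),(640,262),(483,207))]
print(cs,np.mean(cs,0))
c=np.array([.5065,.25]);a=np.radians(-19.5);v=np.array([-np.sin(a),np.cos(a)])*.012;w=np.array([np.cos(a),np.sin(a)])*.005
for s in((1,1),(1,-1),(-1,-1),(-1,1)):
    X=[*(c+s[0]*v+s[1]*w),.124]; print((proj("scene",X)-[255,220])*5,(proj("top",X)-[250,210])*5+[400,0])
E
```

```text
t 12.8 tcp [0.4407 0.0592 0.291 ] yaw -19.43 z [-0.0004 -0.0002 -1.    ] F [ 0.5907 -0.0627 -0.7416] gap 0.0942 units [0.1229 0.8464 0.34  ] yawunit 0.0008
t 12.8 tcp [0.4407 0.0592 0.291 ] yaw -19.43 z [-0.0004 -0.0002 -1.    ] F [ 0.5907 -0.0627 -0.7416] gap 0.0942 units [0.0092 1.3461 0.7398] yawunit 0.0008
[array([0.5516, 0.2841]), array([0.5213, 0.1989]), array([0.4637, 0.2181]), array([0.4966, 0.3041])] [0.5083 0.2513]
[145.4381  79.1186] [547.1771 157.7234]
[128.9353  88.3312] [541.1304 176.1549]
[157.2481 116.0677] [585.3509 190.4051]
[173.8284 106.6593] [591.3762 171.9549]
```

Call:
arm_command(
  series=[
    {"tx": 0, "ty": 0.2, "tz": 0.1, "yaw": 0},
    {"tx": 0, "ty": 0.45, "tz": 0.2, "yaw": 0},
    {"tx": 0, "ty": 0.7, "tz": 0.3, "yaw": 0},
    {"tx": 0, "ty": 0.95, "tz": 0.4, "yaw": 0},
    {"tx": 0, "ty": 0.95, "tz": 0.5, "yaw": 0},
    {"tx": 0, "ty": 0.95, "tz": 0.5, "yaw": 0},
  ],
)

```text
time: 13.4
tcp_pos: [0.4886, 0.1931, 0.2137]
eef_rot: [-0.002, 0.169, 0.986, -0.002]
contact_force: [-0.4, -0.6, -0.0]
finger_gap: 0.0939
gripper_force: 0.0
```

```bash
python3 - <<'E'
from h import *
go(.5075,.250,.175,-19.5)
E
```

```text
t 13.4 tcp [0.4886 0.1931 0.2137] yaw -19.46 z [-0.0039 -0.0025 -1.    ] F [-0.3725 -0.6169 -0.0027] gap 0.0939 units [0.0066 0.4005 0.2565] yawunit 0.0005
```

Call:
arm_command(
  series=[
    {"tx": 0, "ty": 0.2, "tz": 0, "yaw": 0},
    {"tx": 0, "ty": 0.4, "tz": 0.1, "yaw": 0},
    {"tx": 0, "ty": 0.4, "tz": 0.26, "yaw": 0},
    {"tx": 0, "ty": 0.4, "tz": 0.26, "yaw": 0},
    {"tx": 0, "ty": 0.4, "tz": 0.26, "yaw": 0},
  ],
)

```text
time: 13.9
tcp_pos: [0.5094, 0.248, 0.1777]
eef_rot: [-0.0, 0.171, 0.985, -0.001]
contact_force: [-0.6, 0.1, 0.2]
finger_gap: 0.0937
gripper_force: 0.0
```

```bash
python3 - <<'E'
from h import *
im={n:cv2.cvtColor(optics.get_image(n),cv2.COLOR_RGB2BGR) for n in C}
tile("pics/c8.png",[("scene",240,190),("top",235,195)],im,4,400,400)
go(.5075,.250,.110,-19.5)
E
```

```text
t 14.0 tcp [0.5099 0.2487 0.1787] yaw -19.66 z [ 0.0017  0.0003 -1.    ] F [0.0085 0.5587 0.3205] gap 0.0941 units [0.0187 0.0027 0.4582] yawunit -0.0018
```

View pics/c8.png

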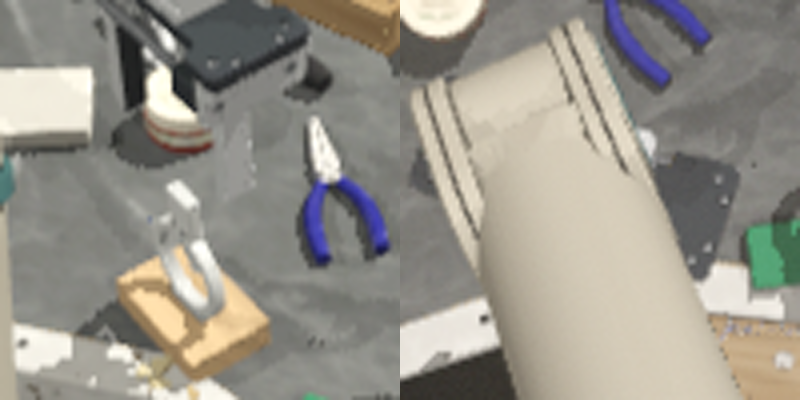

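The fingertips at tile (130,110) and (240,190) straddle the tab at (180,195). I'll descend and grip.

Call:
arm_command(
  series=[
    {"tx": 0.01, "ty": 0, "tz": 0.15, "yaw": 0},
    {"tx": 0.01, "ty": 0, "tz": 0.3, "yaw": 0},
    {"tx": 0.01, "ty": 0, "tz": 0.44, "yaw": 0},
    {"tx": 0.01, "ty": 0, "tz": 0.44, "yaw": 0},
    {"tx": 0.01, "ty": 0, "tz": 0.44, "yaw": 0},
  ],
)

```text
time: 14.5
tcp_pos: [0.5081, 0.25, 0.1126]
eef_rot: [0.0, 0.17, 0.985, 0.0]
contact_force: [0.2, 0.3, 0.1]
finger_gap: 0.0937
gripper_force: 0.0
```

Call:
arm_command(
  series=[
    {"tx": 0, "ty": 0, "tz": 0, "yaw": 0},
    {"tx": 0, "ty": 0, "tz": 0, "yaw": 0},
    {"tx": 0, "ty": 0, "tz": 0, "yaw": 0},
    {"tx": 0, "ty": 0, "tz": 0, "yaw": 0},
    {"tx": 0, "ty": 0, "tz": 0, "yaw": 0},
    {"tx": 0, "ty": 0, "tz": 0, "yaw": 0},
    {"tx": 0, "ty": 0, "tz": 0, "yaw": 0},
    {"tx": 0, "ty": 0, "tz": 0, "yaw": 0},
    {"tx": 0, "ty": 0, "tz": 0, "yaw": 0},
    {"tx": 0, "ty": 0, "tz": 0, "yaw": 0},
    {"tx": 0, "ty": 0, "tz": 0, "yaw": 0},
    {"tx": 0, "ty": 0, "tz": 0, "yaw": 0},
  ],
  fingers=-1,
  force=25,
)

```text
time: 15.7
tcp_pos: [0.5073, 0.2503, 0.1114]
eef_rot: [-0.0, 0.17, 0.985, -0.0]
contact_force: [0.4, 0.1, 0.4]
finger_gap: 0.0241
gripper_force: 25.0
```

Call:
arm_command(
  series=[
    {"tx": 0, "ty": 0, "tz": -0.1, "yaw": 0},
    {"tx": 0, "ty": 0, "tz": -0.25, "yaw": 0},
    {"tx": 0, "ty": 0, "tz": -0.4, "yaw": 0},
    {"tx": 0, "ty": 0, "tz": -0.55, "yaw": 0},
    {"tx": 0, "ty": 0, "tz": -0.7, "yaw": 0},
    {"tx": 0, "ty": 0, "tz": -0.85, "yaw": 0},
    {"tx": 0, "ty": 0, "tz": -0.94, "yaw": 0},
    {"tx": 0, "ty": 0, "tz": -0.94, "yaw": 0},
    {"tx": 0, "ty": 0, "tz": -0.94, "yaw": 0},
  ],
)

```text
time: 16.6
tcp_pos: [0.507, 0.2502, 0.2521]
eef_rot: [-0.0, 0.17, 0.985, -0.0]
contact_force: [-0.1, 0.4, -1.1]
finger_gap: 0.0237
gripper_force: 25.0
```

```bash
python3 -c "
from h import *
go(.460,.13,.2525,-4.4)"
```

```text
t 16.6 tcp [0.507  0.2502 0.2521] yaw -19.54 z [-0.0005 -0.0002 -1.    ] F [-0.0818  0.4145 -1.1192] gap 0.0237 units [ 0.0275 -0.8598 -0.0027] yawunit -0.1683
```

Call:
arm_command(
  series=[
    {"tx": 0.03, "ty": -0.1, "tz": 0, "yaw": -0.03},
    {"tx": 0.03, "ty": -0.25, "tz": 0, "yaw": -0.06},
    {"tx": 0.03, "ty": -0.4, "tz": 0, "yaw": -0.1},
    {"tx": 0.03, "ty": -0.55, "tz": 0, "yaw": -0.14},
    {"tx": 0.03, "ty": -0.75, "tz": 0, "yaw": -0.168},
    {"tx": 0.03, "ty": -0.86, "tz": 0, "yaw": -0.168},
    {"tx": 0.03, "ty": -0.86, "tz": 0, "yaw": -0.168},
    {"tx": 0.03, "ty": -0.86, "tz": 0, "yaw": -0.168},
  ],
)

```text
time: 17.4
tcp_pos: [0.4603, 0.1311, 0.2522]
eef_rot: [0.0, 0.039, 0.999, 0.0]
contact_force: [0.2, -0.0, -0.9]
finger_gap: 0.0238
gripper_force: 25.0
```

```bash
python3 -c "
from h import *
go(.470,.0245,.2525,-4.4)"
```

```text
t 17.4 tcp [0.4603 0.1311 0.2522] yaw -4.47 z [ 0.0001  0.0008 -1.    ] F [ 0.1836 -0.0101 -0.9152] gap 0.0238 units [-0.1199 -0.7035 -0.0023] yawunit -0.0008
```

Call:
arm_command(
  series=[
    {"tx": 0, "ty": -0.1, "tz": 0, "yaw": 0},
    {"tx": -0.03, "ty": -0.25, "tz": 0, "yaw": 0},
    {"tx": -0.06, "ty": -0.4, "tz": 0, "yaw": 0},
    {"tx": -0.09, "ty": -0.55, "tz": 0, "yaw": 0},
    {"tx": -0.12, "ty": -0.65, "tz": 0, "yaw": 0},
    {"tx": -0.12, "ty": -0.705, "tz": 0, "yaw": 0},
    {"tx": -0.12, "ty": -0.705, "tz": 0, "yaw": 0},
    {"tx": -0.12, "ty": -0.705, "tz": 0, "yaw": 0},
  ],
)

```text
time: 18.2
tcp_pos: [0.4699, 0.0248, 0.2523]
eef_rot: [-0.0, 0.038, 0.999, 0.0]
contact_force: [-0.6, -0.1, 0.4]
finger_gap: 0.0238
gripper_force: 25.0
```

```bash
python3 - <<'E'
from h import *
im={n:cv2.cvtColor(optics.get_image(n),cv2.COLOR_RGB2BGR) for n in C}
tile("pics/c9.png",[("scene",320,190),("top",310,165)],im,4,400,400)
go(.562,.0177,.2525,-4.4)
E
```

```text
t 18.3 tcp [0.4698 0.0248 0.2524] yaw -4.32 z [-0.0001  0.0006 -1.    ] F [ 0.2916 -0.553  -1.1419] gap 0.0237 units [-0.6167 -0.001  -0.0009] yawunit 0.0009
```

View pics/c9.png

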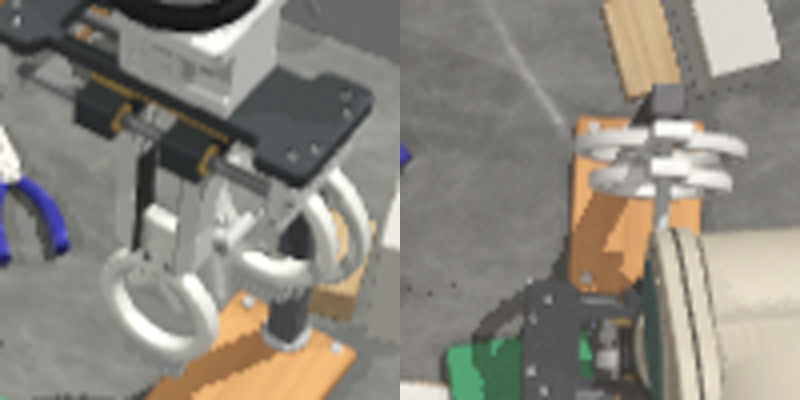

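The small hoop is at scene tile (160,300), in front of the tip at (222,240). Seen from the top, the medium at (668,158) and the large at (673,130) hang separately. I'll thread the small one on.

Call:
arm_command(
  series=[
    {"tx": -0.05, "ty": 0, "tz": 0, "yaw": 0},
    {"tx": -0.12, "ty": 0, "tz": 0, "yaw": 0},
    {"tx": -0.19, "ty": 0, "tz": 0, "yaw": 0},
    {"tx": -0.26, "ty": 0, "tz": 0, "yaw": 0},
    {"tx": -0.33, "ty": 0, "tz": 0, "yaw": 0},
    {"tx": -0.4, "ty": 0, "tz": 0, "yaw": 0},
    {"tx": -0.47, "ty": 0, "tz": 0, "yaw": 0},
    {"tx": -0.54, "ty": 0, "tz": 0, "yaw": 0},
    {"tx": -0.59, "ty": -0.005, "tz": 0, "yaw": 0},
    {"tx": -0.615, "ty": -0.005, "tz": 0, "yaw": 0},
    {"tx": -0.615, "ty": -0.005, "tz": 0, "yaw": 0},
    {"tx": -0.615, "ty": -0.005, "tz": 0, "yaw": 0},
  ],
)

```text
time: 19.5
tcp_pos: [0.5613, 0.0155, 0.2524]
eef_rot: [-0.0, 0.039, 0.999, 0.0]
contact_force: [0.6, -0.7, -1.0]
finger_gap: 0.0239
gripper_force: 25.0
```

```bash
python3 - <<'E'
from h import *
go(.562,.0170,.226,-4.4)
E
```

```text
t 19.5 tcp [0.5613 0.0155 0.2524] yaw -4.43 z [-0.0006  0.0001 -1.    ] F [ 0.5505 -0.7284 -1.019 ] gap 0.0239 units [-0.0042  0.0102  0.176 ] yawunit -0.0004
```

Call:
arm_command(
  series=[
    {"tx": 0, "ty": 0.01, "tz": 0.05, "yaw": 0},
    {"tx": 0, "ty": 0.01, "tz": 0.1, "yaw": 0},
    {"tx": 0, "ty": 0.01, "tz": 0.14, "yaw": 0},
    {"tx": 0, "ty": 0.01, "tz": 0.16, "yaw": 0},
    {"tx": 0, "ty": 0.01, "tz": 0.17, "yaw": 0},
    {"tx": 0, "ty": 0.01, "tz": 0.17, "yaw": 0},
    {"tx": 0, "ty": 0.01, "tz": 0.17, "yaw": 0},
  ],
)

```text
time: 20.2
tcp_pos: [0.5619, 0.017, 0.2271]
eef_rot: [0.0, 0.039, 0.999, 0.0]
contact_force: [-0.2, 0.6, 0.1]
finger_gap: 0.0239
gripper_force: 25.0
```

Call:
arm_command(
  series=[
    {"tx": 0, "ty": 0, "tz": 0.01, "yaw": 0},
    {"tx": 0, "ty": 0, "tz": 0.01, "yaw": 0},
    {"tx": 0, "ty": 0, "tz": 0.01, "yaw": 0},
  ],
)

```text
time: 20.5
tcp_pos: [0.5618, 0.017, 0.2255]
eef_rot: [0.0, 0.039, 0.999, 0.0]
contact_force: [-0.6, 0.2, -0.8]
finger_gap: 0.0238
gripper_force: 25.0
```

Call:
arm_command(
  series=[
    {"tx": 0, "ty": 0, "tz": 0.007, "yaw": 0},
    {"tx": 0, "ty": 0, "tz": 0.013, "yaw": 0},
    {"tx": 0, "ty": 0, "tz": 0.013, "yaw": 0},
    {"tx": 0, "ty": 0, "tz": 0.013, "yaw": 0},
  ],
)

```text
time: 20.9
tcp_pos: [0.562, 0.0169, 0.2242]
eef_rot: [0.0, 0.039, 0.999, 0.0]
contact_force: [-0.8, 0.5, 6.4]
finger_gap: 0.0242
gripper_force: 25.0
```

Contact, so I'll release and rise.

Call:
arm_command(
  series=[
    {"tx": 0, "ty": 0, "tz": -0.003, "yaw": 0},
    {"tx": 0, "ty": 0, "tz": -0.003, "yaw": 0},
    {"tx": 0, "ty": 0, "tz": -0.003, "yaw": 0},
    {"tx": 0, "ty": 0, "tz": -0.003, "yaw": 0},
    {"tx": 0, "ty": 0, "tz": -0.003, "yaw": 0},
    {"tx": 0, "ty": 0, "tz": -0.003, "yaw": 0},
  ],
  fingers=0,
)

```text
time: 21.5
tcp_pos: [0.5617, 0.017, 0.2239]
eef_rot: [-0.0, 0.039, 0.999, -0.0]
contact_force: [-0.6, -0.1, 0.4]
finger_gap: 0.0467
gripper_force: 0.0
```

Call:
arm_command(
  series=[
    {"tx": 0, "ty": 0, "tz": -0.1, "yaw": 0},
    {"tx": 0, "ty": 0, "tz": -0.25, "yaw": 0},
    {"tx": 0, "ty": 0, "tz": -0.4, "yaw": 0},
    {"tx": 0, "ty": 0, "tz": -0.5, "yaw": 0},
    {"tx": 0.15, "ty": 0, "tz": -0.5, "yaw": 0},
    {"tx": 0.35, "ty": 0, "tz": -0.5, "yaw": 0},
    {"tx": 0.6, "ty": 0, "tz": -0.5, "yaw": 0},
    {"tx": 0.8, "ty": 0, "tz": -0.5, "yaw": 0},
    {"tx": 0.8, "ty": 0, "tz": -0.5, "yaw": 0},
    {"tx": 0.8, "ty": 0, "tz": -0.5, "yaw": 0},
    {"tx": 0.8, "ty": 0, "tz": -0.5, "yaw": 0},
  ],
)

```text
time: 22.6
tcp_pos: [0.4433, 0.0263, 0.2992]
eef_rot: [0.001, 0.039, 0.999, 0.0]
contact_force: [-0.3, 0.0, -0.1]
finger_gap: 0.0467
gripper_force: 0.0
```

```bash
python3 - <<'E'
from h import *
im={n:cv2.cvtColor(optics.get_image(n),cv2.COLOR_RGB2BGR) for n in C}
tile("pics/c10.png",[("scene",320,190),("top",310,165)],im,4,400,400)
s=ctrl.state();print(s['time'],s['tcp_pos'],s['contact_force'])
E
```

```text
22.7 [0.4432 0.0262 0.2989] [-0.8129  0.8523  0.362 ]
```

View pics/c10.png

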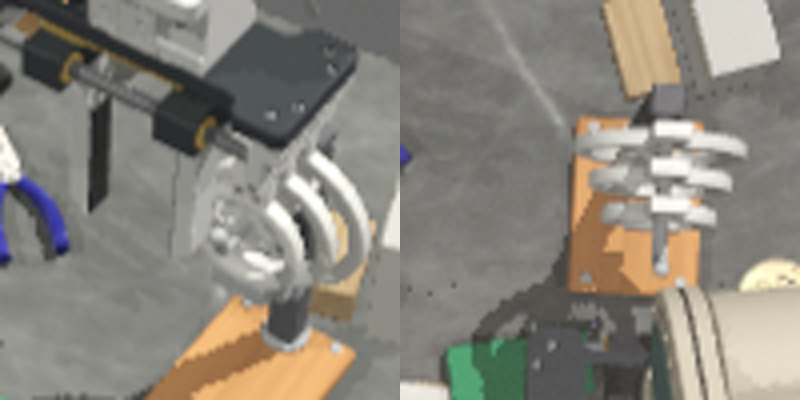

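The top view shows all three hoops on the bar, at tile (665,130), (665,175) and (660,208), clear of the tip at (660,268). I'll let them settle and hand in.

Call:
arm_command(
  series=[
    {"tx": 0, "ty": 0, "tz": 0, "yaw": 0},
    {"tx": 0, "ty": 0, "tz": 0, "yaw": 0},
    {"tx": 0, "ty": 0, "tz": 0, "yaw": 0},
    {"tx": 0, "ty": 0, "tz": 0, "yaw": 0},
    {"tx": 0, "ty": 0, "tz": 0, "yaw": 0},
    {"tx": 0, "ty": 0, "tz": 0, "yaw": 0},
    {"tx": 0, "ty": 0, "tz": 0, "yaw": 0},
    {"tx": 0, "ty": 0, "tz": 0, "yaw": 0},
    {"tx": 0, "ty": 0, "tz": 0, "yaw": 0},
    {"tx": 0, "ty": 0, "tz": 0, "yaw": 0},
    {"tx": 0, "ty": 0, "tz": 0, "yaw": 0},
    {"tx": 0, "ty": 0, "tz": 0, "yaw": 0},
  ],
)

```text
time: 23.9
tcp_pos: [0.4421, 0.0263, 0.2989]
eef_rot: [-0.0, 0.039, 0.999, -0.0]
contact_force: [0.3, -0.5, 0.1]
finger_gap: 0.0473
gripper_force: 0.0
```

```bash
python3 -c "
from bench import ctrl
print(ctrl.job_done())"
```

```text
the job is handed in; nothing more can be done
None
```

I handed the job in at about 24 s with the large, medium and small hoops hanging in that order from post to tip and the gripper clear; no verdict came back, and I viewed 12 pictures, two over the limit of 10.

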